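Put two cleaned gas burners back together on the hob

ROBOT

A 6-joint arm with a two-finger parallel gripper is mounted at the origin on a cart in front of the work surface, level with it; the furniture and walls round the work are solid. World frame = base frame: x ahead of the robot, y to its left, z up, the work surface at z = 0. Lengths are in m, angles in degrees, forces in N, time in s.
With the tool pointing down it reaches from about 0.3 to 0.75 m from the base axis. Payload 8.5 kg.
Tool frame: the origin (TCP) lies midway between the tips of the shut fingers; the grasp point (between the pads) lies 19 mm behind it (env.pinch_z is the z of the grasp point in the tool frame, in m); z points along the fingers, y is the line along which they close (so a half turn about z gives the same grasp; the last joint's range is limited). The gripper opens to 85 mm and grips with 20 to 120 N. Pads are 22 mm wide; open, the fingers measure 114 mm over their backs; the gripper's body (76 mm by 85 mm) begins 54 mm behind the grasp point. The pads swing forward as they close: fully open they stand 13 mm farther back than shut.
Start: joints at [53.784, 21.807, 74.336, -0, 83.858, -12.336], TCP at [0.223, 0.503, 0.231] pointing down, gripper open.
Joint ranges: [-178.18, 178.18], [-50.72, 133.34], [12.68, 142.11], [-81.47, 261.47], [9.98, 163.14], [-165.26, 165.26]. Speed limits (degrees/s): [136.94, 136.94, 180, 180, 180, 180].

INTERFACE

Orientations are given as a 3x3 rotation matrix whose columns are the frame's x, y, z axes.
In Python, from rig import env gives the robot as it stands.
- The arm moves only by the tool arm_command, never from a script. Its argument "deltas" is a list of rows, each an object of numbers: "rx", "ry", "rz": the turn, a rotation vector about the tool's x, y, z in rad; "dx", "dy", "dz": the shift along the tool's x, y, z in m; "fingers": the finger opening in m, from 0 to 0.0854. In form: [{"rx": .., "ry": .., "rz": .., "dx": .., "dy": .., "dz": .., "fingers": ..}, ...]. A call has 1 to 12 rows; each row shifts and turns the commanded pose from where the row before left it, along the tool's axes as they then stand; what a row does not reach is not made up. A row lasts 1/10 s, in which the tool goes at most 50 mm and 8.59 degrees, less where a joint would pass 70% of its speed; a pose out of reach is approached as far as the arm can. A call is refused whole if a number of a shift passes 0.05 or a number of a turn 0.15, either way. A call with a gripper value outside its range is refused whole. The fingers move at their own pace and stop on an object; "squeeze" is the grip in N (left out, the last holds). Time passes only in rows, so rows that do not move let the fingers close. It gives the time, the measured TCP pose, the force, the opening and the grip force at its end, in the units of the state.
- env.observe(): the state, without advancing time (a new reading comes with each control period).
- env.get_image(name): name is "scene" or "top" or "wrist"; returns a dict with "color" (400x640x3 uint8, blue, green, red), "camera_matrix" (3x3 intrinsics, pixels), "eye" and "orientation" of the camera in the world. Camera axes: x right, y up, looking along -z (the intrinsics and any distortion apply to the point x, -y, -z); pixel columns grow to the right and rows downward; lengths in m; the calibration is good to about 2 mm. A picture is of the moment at which its call begins. There is no depth.
- env.close_job(): hands the job in; it is judged then, once.
Trained networks look in a picture, given as the dict that the camera call returned (one of the last four; its "shot" number tells which), for a name from the list of things; names that differ only in an ending like _2 or _b are one class to them, and where a whole thing is asked for, a point or a joint stands for the part that bears it (a point fixed in the world has none). Each returns a list of dicts, best first, with "p" (0 to 1); they miss things now and then, are a little off and sometimes report something else, mostly with a low value. They report only what shows in the picture. A call takes as long as a camera call. They do not tell look-alikes from the thing itself.
- env.look_for(query, picture): "box" ([left, top, right, bottom] in pixels, round what is visible of it).
- env.tip_of(query, picture): "location" ([column, row] in pixels: a listed point, or the origin of a listed thing).
The state is a dict: "time_s": time; "q": joint angles; "qvel": joint speeds; "joint_efforts": joint torques, N m; "position": TCP position; "tool_rot": TCP orientation; "ft_force": force on the tool from outside, world axes, zero at the start; "wrist_torque": the same for the moment, N m; "grip_width": finger opening in m; "gripper_force": force on a finger pad.
Only numpy, scipy, OpenCV 4.12 (cv2) and the standard library are available. Lean on these libraries where they do the work, as an engineer would, in place of code of your own. Each camera call takes 0.05 s, during which the arm holds its last target. There are 200 camera calls.

TASK

The hob's small and medium burners were taken apart for cleaning and their four parts are stacked on the drying tray. Put them back: each brass crown down into the burner cup of its own size, turned so that its notch drops over the white spark electrode and it sits flat, then the black cap of that size on top of its crown with the boss underneath in the crown's hole. Leave the brush, the spice jar and the ramekin beside the work undisturbed.

Things in the scene. Friction and masses are not known exactly. Their poses are not given: they have to be found in the camera images.
- crown_small: Small brass flame crown (slotted ring), top of the stack. 42 mm across, 20 mm high: spigot 26 mm across, 8 mm tall below; ring 42 mm across, 12 mm tall above (grip here). Hole in its top 20 mm across, over 8 mm deep. Origin: centre of the spigot's underside; z up; +x points to the notch, a V-shaped cut in the rim from 13.5 mm off the axis outward, 10 mm wide inside, 16 mm at the rim. 70 g.
- cap_small: Small black enamelled cap, second in the stack. Disc 50 mm across, 9 mm thick (4 to 13 mm above the origin); underneath a boss 14 mm across, 4 mm tall. Origin: centre of the boss's underside; z up. In the stack its disc lies on the medium crown, boss hanging in that crown's hole. Home: disc on the small crown's ring, boss in its hole, cap origin 16 mm above crown origin. 80 g.
- crown_medium: Medium brass flame crown, third in the stack. 60 mm across, 20 mm high: spigot 44 mm across, 8 mm tall below; ring 60 mm across, 12 mm tall above (grip here). Hole in its top 38 mm across, over 8 mm deep. Origin: centre of the spigot's underside; z up; +x points to the notch in the rim, from 22.5 mm off the axis outward, 12 mm wide inside, 16 mm at the rim. 130 g.
- cap_medium: Medium black enamelled cap, bottom of the stack, on the drying tray. Disc 68 mm across, 9 mm thick (4 to 13 mm above the origin); boss 31 mm across, 4 mm tall below. Origin: centre of the boss's underside; z up. Home: on the medium crown, cap origin 16 mm above crown origin. 140 g. The tray is aluminium, 240 x 180 mm, its floor 3 mm above the table, its rim 16 mm.
- base_small: Small burner's cup, fixed on the hob: grey, open, 40 mm across, bore 31 mm, 13 mm deep. Origin: centre of its underside; z up; rim 22 mm above it. +x points to the spark electrode, a white upright pin 6 mm thick, 18 mm off the axis, 7 mm above the rim. Home of the small crown: crown origin 14 mm above this, ring flat on the rim, crown +x along this +x (play 11 degrees, 2.5 mm all round).
- base_medium: Medium burner's cup, fixed on the hob: grey, open, 58 mm across, bore 49 mm, 13 mm deep. Origin: centre of its underside; z up; rim 22 mm above it. +x points to the spark electrode, a white upright pin 6 mm thick, 26.8 mm off the axis, 7 mm above the rim. Home of the medium crown: crown origin 14 mm above this, crown +x along this +x (play 8 degrees, 2.5 mm all round).
- hob: Steel gas hob, fixed, 430 x 400 mm, flat top 65 mm above the table. Origin: on the table, 15 mm behind the middle of its case; +x to its back. Along the front edge are four black knobs, 27 mm above its top. Four burners at 95 mm to each side of the origin in x and y, in any order: the two empty cups and two complete burners (caps 68 and 96 mm across), 43 mm high, fixed: leave these.
- spice_jar: Bystander: spice jar with a red lid, 45 mm across, 106 mm tall, standing behind the tray. Origin: centre of its underside. Not to be moved by the job and fixed: a bench can opener 280 mm tall at the right front of the table, bottles up to 211 mm along its right and back, two steel bowls at the back, and the pan supports, 56 mm high, left of the tray.
- salt_ramekin: Bystander: small cream ramekin, 66 mm across, 38 mm high, standing on the table near the robot. Origin: centre of its underside.
- brush: Bystander: flat wooden-handled brush lying in front of the tray, 200 x 42 x 20 mm. Origin: underside of its middle; x along it, to the bristles.
Things that resemble listed ones, but are neither listed nor needed, are in the scene too. Leave any red look-alike of the cap_small alone.

How it is judged:
By the outcome, as a careful person would: the job done as asked, in the order asked, and still so for the second after the job is handed in, with the robot touching nothing.
It also fails if it takes over 120 s, if anything falls off the work surface, if the arm or the gripper's body presses on something with over 40 N, if the wrist force passes 120 N, or if a joint passes its speed limit or range.

## Working session

There is one attempt and no reset: what is moved stays moved. The work goes in short steps, Python scripts to look and compute and a tool call to move; the robot and the scene stay as the last step left them, time stands still between calls to the robot, and variables do not carry over. Pictures are saved under pics/ and viewed, at most 14 in all, crops included, and the job is handed in when it is done.

Besides the shell and the picture viewer there is one more tool, called after "Request:" by a JSON object that holds its "fn" and its "kwargs", one argument or row to a line. arm_command: Moves the arm, as the interface text tells. Its arguments: {"type":"object","properties":{"deltas":{"type":"array"},"squeeze":{"type":"number"}},"required":["deltas"]}

```bash
mkdir -p pics; ls
cat > h.py <<'E'
import numpy as np, cv2
from rig import env
def ray(im,px):
    K=np.array(im["camera_matrix"]);d=np.linalg.inv(K)@[px[0],px[1],1]
    R=np.array(im["orientation"]);return np.array(im["eye"]),R@[d[0],-d[1],-d[2]]
def at(im,px,z):
    e,d=ray(im,px);return e+d*(z-e[2])/d[2]
def proj(im,P):
    K=np.array(im["camera_matrix"]);R=np.array(im["orientation"])
    p=R.T@(np.array(P)-np.array(im["eye"]));v=K@[p[0],-p[1],-p[2]];return v[:2]/v[2]
E
python3 - <<'E'
from h import *
np.set_printoptions(precision=4,suppress=True)
s=env.observe();print({k:s[k] for k in("time_s","position","tool_rot","ft_force","grip_width")},env.pinch_z)
Z=dict(crown_small=.06,cap_small=.05,crown_medium=.03,cap_medium=.01,base_small=.065,base_medium=.065,hob=0,spice_jar=0,salt_ramekin=0,brush=0)
for n in("top","scene","wrist"):
    im=env.get_image(n);print(n,[k for k in im if k!="color"],im["eye"],np.array(im["camera_matrix"]).tolist(),np.array(im["orientation"]).tolist());cv2.imwrite(f"pics/{n}0.png",im["color"])
    for q in Z:
        for d in env.tip_of(q,im)[:3]:
            print(q,round(d["p"],2),np.round(d["location"],1),at(im,d["location"],Z[q])[:2])
E
```

```text
pics
{'time_s': 0.0, 'position': array([0.2225, 0.5027, 0.2307]), 'tool_rot': array([[-0.9144,  0.4048, -0.0009],
       [ 0.4048,  0.9144, -0.0012],
       [ 0.0003, -0.0015, -1.    ]]), 'ft_force': array([ 0.5079,  0.2466, -0.2749]), 'grip_width': 0.08543032117796094} -0.0187
top ['camera_matrix', 'eye', 'orientation', 'shot'] [0.3487 0.127  1.1288] [[416.77360272908993, 0.0, 325.0149848017425], [0.0, 416.77360272908993, 200.70427285848635], [0.0, 0.0, 1.0]] [[-0.020485414763298158, 0.9854461046482874, -0.16874928922959115], [-0.9994724404866326, -0.015930328157987245, 0.028303097930675553], [0.025202946051408763, 0.1692400646368802, 0.9852525625605014]]
crown_small 0.44 [233.3 196.1] [0.5478 0.3339]
cap_small 0.74 [365.6 110.6] [ 0.7818 -0.0202]
cap_small 0.51 [229.5 194.2] [0.5548 0.3458]
crown_medium 0.57 [230.4 196.6] [0.5521 0.3474]
crown_medium 0.27 [271.6 289.1] [0.3084 0.2377]
cap_medium 0.53 [229.8 196.9] [0.555 0.353]
base_small 0.82 [410.3 164.3] [ 0.625  -0.1311]
base_medium 0.84 [335.9 236.7] [0.4372 0.0705]
hob 0.73 [367.5 202.1] [ 0.5363 -0.0224]
spice_jar 0.86 [259.
[... 627 characters left out ...]
82 0.0703]
base_medium 0.28 [359.1 208. ] [0.4892 0.0044]
hob 0.83 [359.9 208.3] [ 0.5286 -0.0337]
spice_jar 0.59 [245.6 210.4] [0.7251 0.2816]
spice_jar 0.51 [329.4 301.7] [0.302 0.241]
brush 0.85 [280.8 337.6] [0.285  0.4074]
wrist ['camera_matrix', 'eye', 'orientation', 'shot'] [0.1577 0.532  0.3741] [[344.86468717739456, 0.0, 317.7214162160435], [0.0, 344.86468717739456, 201.46766753592448], [0.0, 0.0, 1.0]] [[0.4051810737247908, -0.8789636354879079, -0.25149796218877063], [0.9142363378027055, 0.38968832642101275, 0.11097264028708285], [0.0004649046372109977, -0.2748925894619003, 0.9614748296875005]]
salt_ramekin 0.64 [150.  309.7] [0.2988 0.2423]
brush 0.88 [264.  249.8] [0.284  0.4071]
```

View pics/top0.png

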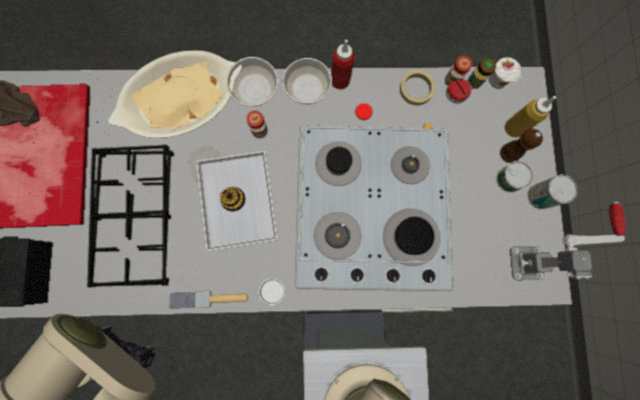

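View pics/scene0.png

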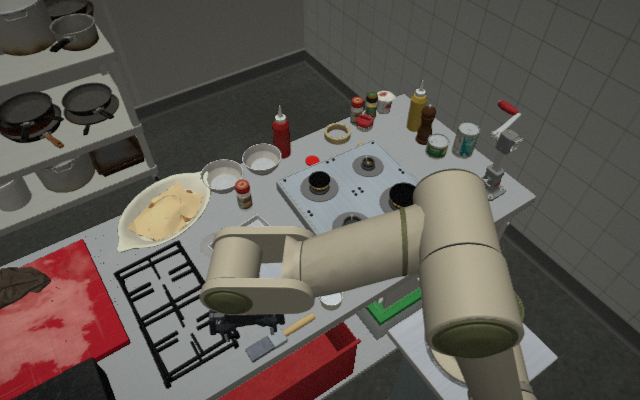

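The top view shows the stack on the tray near (232,198). The small cup is back right at (410,164), the medium cup front left at (336,236). The scene view is blocked by the arm. I'm moving the wrist camera over the stack.

Request:
{"fn": "arm_command", "kwargs": {
  "deltas": [
    {"dx": -0.036,"dy": -0.0016,"dz": 0.003},
    {"dx": -0.036,"dy": -0.0016,"dz": 0.003},
    {"dx": -0.036,"dy": -0.0016,"dz": 0.003},
    {"dx": -0.036,"dy": -0.0016,"dz": 0.003},
    {"dx": -0.036,"dy": -0.0016,"dz": 0.003},
    {"dx": -0.036,"dy": -0.0016,"dz": 0.003},
    {"dx": -0.036,"dy": -0.0016,"dz": 0.003},
    {"dx": -0.036,"dy": -0.0016,"dz": 0.003},
    {"dx": -0.036,"dy": -0.0016,"dz": 0.003},
    {"dx": -0.036,"dy": -0.0016,"dz": 0.003},
    {"dx": 0},
    {"dx": 0}
  ]
}}

```text
invalid input
```

```bash
cat > s.py <<'E'
import sys
from h import *
np.set_printoptions(precision=4,suppress=True)
tag=sys.argv[1]; Z=dict(crown_small=.045,cap_small=.032,crown_medium=.016,cap_medium=.003,base_small=.065,base_medium=.065)
s=env.observe();print(s["time_s"],s["position"],np.degrees(np.arctan2(s["tool_rot"][1,0],s["tool_rot"][0,0])))
im=env.get_image("wrist");cv2.imwrite(f"pics/{tag}.png",im["color"])
np.savez(f"pics/{tag}.npz",**{k:np.array(v) for k,v in im.items()})
for q in sys.argv[2:]:
    for d in env.tip_of(q,im)[:2]: print(q,round(d["p"],2),np.round(d["location"],1),at(im,d["location"],Z[q])[:2])
E
python3 s.py w1 crown_small cap_small crown_medium cap_medium
```

```text
1.65 [0.2227 0.5029 0.2313] 156.11899821356604
```

View pics/w1.png

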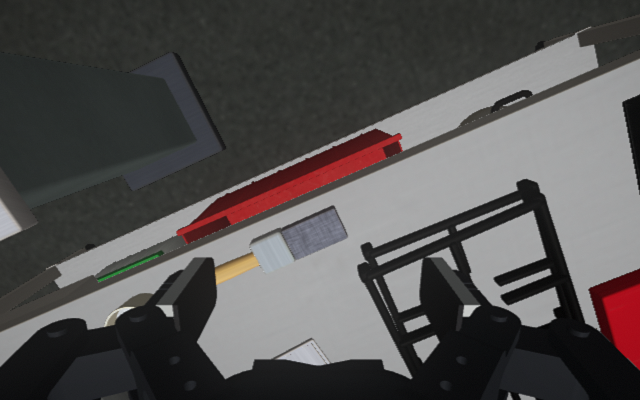

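The wrist view shows the brush near (290,240) and the fingers at the bottom, so the arm did not move. I'll retry with full rows.

Request:
{"fn": "arm_command", "kwargs": {
  "deltas": [
    {"rx": 0,"ry": 0,"rz": 0,"dx": -0.036,"dy": -0.0016,"dz": 0.003,"fingers": 0.085},
    {"rx": 0,"ry": 0,"rz": 0,"dx": -0.036,"dy": -0.0016,"dz": 0.003,"fingers": 0.085},
    {"rx": 0,"ry": 0,"rz": 0,"dx": -0.036,"dy": -0.0016,"dz": 0.003,"fingers": 0.085},
    {"rx": 0,"ry": 0,"rz": 0,"dx": -0.036,"dy": -0.0016,"dz": 0.003,"fingers": 0.085},
    {"rx": 0,"ry": 0,"rz": 0,"dx": -0.036,"dy": -0.0016,"dz": 0.003,"fingers": 0.085},
    {"rx": 0,"ry": 0,"rz": 0,"dx": -0.036,"dy": -0.0016,"dz": 0.003,"fingers": 0.085},
    {"rx": 0,"ry": 0,"rz": 0,"dx": -0.036,"dy": -0.0016,"dz": 0.003,"fingers": 0.085},
    {"rx": 0,"ry": 0,"rz": 0,"dx": -0.036,"dy": -0.0016,"dz": 0.003,"fingers": 0.085},
    {"rx": 0,"ry": 0,"rz": 0,"dx": -0.036,"dy": -0.0016,"dz": 0.003,"fingers": 0.085},
    {"rx": 0,"ry": 0,"rz": 0,"dx": -0.03,"dy": -0.0016,"dz": 0.003,"fingers": 0.085},
    {"rx": 0,"ry": 0,"rz": 0,"dx": 0,"dy": 0,"dz": 0,"fingers": 0.085}
  ],
  "squeeze": 40
}}

```text
time_s: 3.0
position: [0.5426, 0.3427, 0.2]
tool_rot: [[-0.913, 0.408, -0.001], [0.408, 0.913, -0.001], [0.0, -0.001, -1.0]]
ft_force: [-1.1, 0.7, -0.7]
grip_width: 0.0849
gripper_force: 0.0
```

```bash
python3 s.py w2 crown_small cap_small crown_medium cap_medium
```

```text
3.0 [0.5426 0.3427 0.2   ] 155.902821084243
crown_small 0.59 [321.3 189.9] [0.547  0.3445]
cap_small 0.72 [327.6 185.1] [0.5482 0.3505]
```

View pics/w2.png

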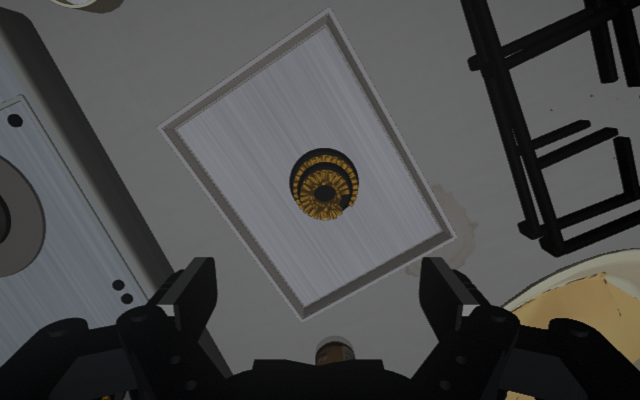

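The stack is at about (325,185), with the small crown's notch lower right near (346,204). I'm zooming in on a crop.

Run:
```python
import cv2
i=cv2.imread("pics/w2.png")[140:230,270:380]
cv2.imwrite("pics/w2c.png",cv2.resize(i,None,fx=6,fy=6,interpolation=cv2.INTER_CUBIC))
```

```text
(no output)
```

View pics/w2c.png

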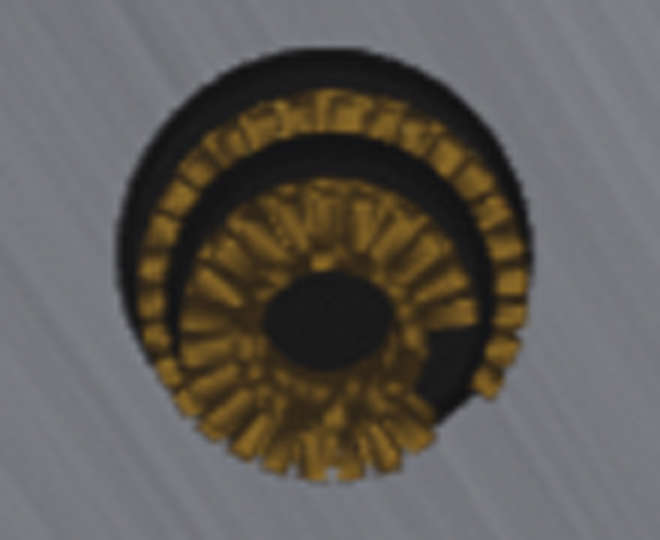

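Crop: the small crown's top is centred near (327,326) in the crop and its notch near (460,382).

Run:
```python
from h import *
im=dict(np.load("pics/w2.npz"))
f=lambda u,v,z:at(im,(270+u/6,140+v/6),z)[:2]
for c in [(328,326),(328,320)]: print("c",f(*c,.065))
c=f(328,324,.065)
for p in [(475,325),(435,435),(460,382)]:
    d=f(*p,.065)-c;print(np.degrees(np.arctan2(d[1],d[0])),np.linalg.norm(d))
for p in [(178,324),(478,300),(328,480),(328,178)]: print(f(*p,.065)-c)
# ring medium z .036 extremes, cap medium z.016
print("med",(f(138,280,.036)+f(527,280,.036))/2,f(330,88,.036),"cap",(f(118,250,.016)+f(530,250,.016))/2)
```

```text
c [0.54693855 0.3474057 ]
c [0.54615122 0.34775295]
65.48892745430479 0.020404582223752306
19.05840249406595 0.022168996264367108
41.51786392148498 0.020322352339715414
[-0.0085036  -0.01900272]
[0.00533525 0.02032346]
[ 0.02092421 -0.00922858]
[-0.0187871   0.00828601]
med [0.54780333 0.34836737] [0.52084844 0.35983278] cap [0.54724489 0.34756823]
```

Run:
```python
import cv2,numpy as np
i=cv2.imread("pics/top0.png")
f=lambda u,v:cv2.resize(i[v-20:v+20,u-20:u+20],(396,396),interpolation=cv2.INTER_CUBIC)
cv2.imwrite("pics/cups.png",np.hstack([f(410,163),f(337,234)]))
```

```text
(no output)
```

View pics/cups.png

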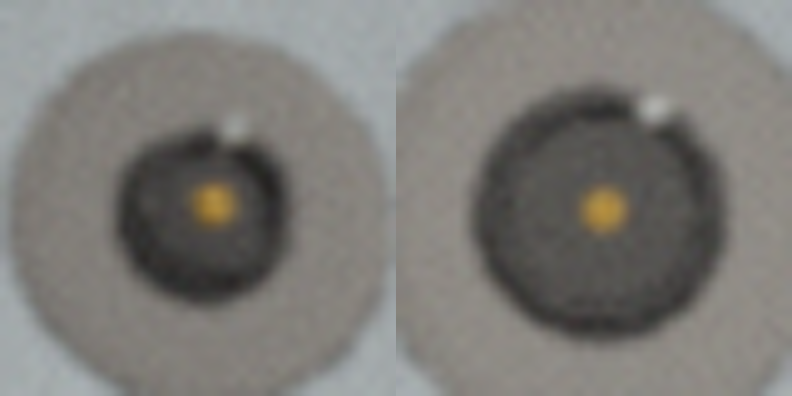

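Left is the small cup, with its rim centred near (203,215) and the pin near (236,130). Right is the medium cup, with its rim centred near (204,213) and the pin near (259,108).

Run:
```python
from h import *
im=env.get_image("top");s=40/396
f=lambda o,p,z:at(im,(o[0]-20+(p[0]+.5)*s-.5,o[1]-20+(p[1]+.5)*s-.5),z)[:2]
for n,o,c,p,r in(("small",(410,163),(203,215),(236,130),.018),("med",(337,234),(204,213),(259,108),.0268)):
    C=f(o,c,.087);P=f(o,p,.094);d=P-C;print(n,C,P,np.linalg.norm(d),r,np.degrees(np.arctan2(d[1],d[0])))
    print([f(o,q,.087) for q in ([(118,215),(290,215),(203,130),(203,302)] if n=="small" else [(472,213),(725,213),(600,88),(600,338)])])
s2=env.observe();print(s2["time_s"])
```

```text
small [ 0.61933795 -0.12517126] [ 0.64022077 -0.13339307] 0.022443048267384285 0.018 -21.49012690231433
[array([ 0.61964771, -0.10282562]), array([ 0.61902056, -0.14806759]), array([ 0.64230842, -0.12644075]), array([ 0.59599819, -0.12388136])]
med [0.43942162 0.06843842] [0.46506111 0.05426542] 0.02929603127011699 0.0268 -28.932935511153033
[array([0.43817988, 0.00049298]), array([ 0.43700389, -0.06385463]), array([ 0.46943314, -0.03336757]), array([ 0.4060638 , -0.03072081])]
3.3
```

Request:
{"fn": "arm_command", "kwargs": {
  "deltas": [
    {"rx": 0,"ry": 0,"rz": -0.144,"dx": 0,"dy": 0,"dz": 0.011,"fingers": 0.07},
    {"rx": 0,"ry": 0,"rz": -0.144,"dx": 0,"dy": 0,"dz": 0.011,"fingers": 0.07},
    {"rx": 0,"ry": 0,"rz": -0.144,"dx": 0,"dy": 0,"dz": 0.011,"fingers": 0.07},
    {"rx": 0,"ry": 0,"rz": -0.144,"dx": 0,"dy": 0,"dz": 0.011,"fingers": 0.07},
    {"rx": 0,"ry": 0,"rz": -0.144,"dx": 0,"dy": 0,"dz": 0.011,"fingers": 0.07},
    {"rx": 0,"ry": 0,"rz": -0.144,"dx": 0,"dy": 0,"dz": 0.011,"fingers": 0.07},
    {"rx": 0,"ry": 0,"rz": -0.144,"dx": 0,"dy": 0,"dz": 0.011,"fingers": 0.07},
    {"rx": 0,"ry": 0,"rz": -0.144,"dx": -0.0065,"dy": 0.0006,"dz": 0.011,"fingers": 0.07},
    {"rx": 0,"ry": 0,"rz": 0,"dx": 0,"dy": 0,"dz": 0,"fingers": 0.07}
  ]
}}

```text
time_s: 4.2
position: [0.5441, 0.3496, 0.1122]
tool_rot: [[-0.74, -0.672, -0.002], [-0.672, 0.74, -0.001], [0.002, 0.001, -1.0]]
ft_force: [0.3, -1.4, -0.9]
grip_width: 0.0699
gripper_force: 0.0
```

```bash
python3 s.py w3 crown_small
```

```text
4.2 [0.5441 0.3496 0.1122] -137.74652040944648
crown_small 0.85 [306.3 217.6] [0.5485 0.3457]
```

View pics/w3.png

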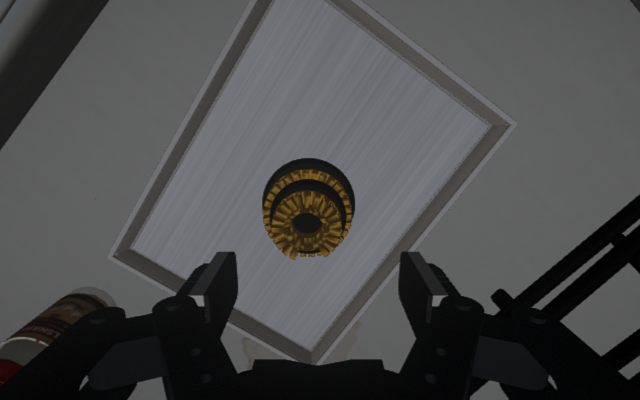

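The small crown is centred near (307,224), with its notch straight down at about (309,258), facing tool -x as planned.

Run:
```python
from h import *
im=dict(np.load("pics/w3.npz"))
s=env.observe();R=s["tool_rot"]
for p,z in(((307.5,223),.065),((306.3,217.6),.045),((308.5,203),.036)):
    P=at(im,p,z);print(P,R.T@(P-s["position"]))
n=at(im,(309,258),.065)-at(im,(307.5,224),.065);print(np.degrees(np.arctan2(n[1],n[0])))
```

```text
[0.54509838 0.34443243 0.065     ] [ 0.00297079 -0.00411249  0.04876557]
[0.54851254 0.34572302 0.045     ] [-0.0004268  -0.00543308  0.06876643]
[0.54238008 0.3418385  0.036     ] [ 0.00673281 -0.00422202  0.07776475]
44.154618618066884
```

Request:
{"fn": "arm_command", "kwargs": {
  "deltas": [
    {"rx": 0,"ry": 0,"rz": 0,"dx": 0.0005,"dy": -0.0042,"dz": 0.02,"fingers": 0.07},
    {"rx": 0,"ry": 0,"rz": 0,"dx": 0,"dy": 0,"dz": 0.025,"fingers": 0.06},
    {"rx": 0,"ry": 0,"rz": 0,"dx": 0,"dy": 0,"dz": 0.015,"fingers": 0.055},
    {"rx": 0,"ry": 0,"rz": 0,"dx": 0,"dy": 0,"dz": 0.0065,"fingers": 0.052},
    {"rx": 0,"ry": 0,"rz": 0,"dx": 0,"dy": 0,"dz": 0,"fingers": 0.046},
    {"rx": 0,"ry": 0,"rz": 0,"dx": 0,"dy": 0,"dz": 0,"fingers": 0.03},
    {"rx": 0,"ry": 0,"rz": 0,"dx": 0,"dy": 0,"dz": 0,"fingers": 0.03},
    {"rx": 0,"ry": 0,"rz": 0,"dx": 0,"dy": 0,"dz": 0,"fingers": 0.03},
    {"rx": 0,"ry": 0,"rz": 0,"dx": 0,"dy": 0,"dz": 0,"fingers": 0.03}
  ],
  "squeeze": 40
}}

```text
time_s: 5.2
position: [0.5478, 0.3459, 0.0478]
tool_rot: [[-0.742, -0.671, 0.002], [-0.671, 0.742, 0.001], [-0.002, -0.001, -1.0]]
ft_force: [0.2, -0.1, 4.4]
grip_width: 0.0402
gripper_force: 40.8
```

Request:
{"fn": "arm_command", "kwargs": {
  "deltas": [
    {"rx": 0,"ry": 0,"rz": 0,"dx": 0,"dy": 0,"dz": -0.01,"fingers": 0.03},
    {"rx": 0,"ry": 0,"rz": 0,"dx": 0,"dy": 0,"dz": -0.03,"fingers": 0.03},
    {"rx": 0,"ry": 0,"rz": 0,"dx": 0,"dy": 0,"dz": -0.04,"fingers": 0.03},
    {"rx": 0,"ry": 0,"rz": 0,"dx": 0.012,"dy": -0.02,"dz": -0.04,"fingers": 0.03},
    {"rx": 0,"ry": 0,"rz": 0,"dx": 0.025,"dy": -0.0425,"dz": -0.015,"fingers": 0.03},
    {"rx": 0,"ry": 0,"rz": 0,"dx": 0.025,"dy": -0.0425,"dz": 0,"fingers": 0.03},
    {"rx": 0,"ry": 0,"rz": 0,"dx": 0.025,"dy": -0.0425,"dz": 0,"fingers": 0.03},
    {"rx": 0,"ry": 0,"rz": 0,"dx": 0.025,"dy": -0.0425,"dz": 0,"fingers": 0.03},
    {"rx": 0,"ry": 0,"rz": 0,"dx": 0.025,"dy": -0.0425,"dz": 0,"fingers": 0.03},
    {"rx": 0,"ry": 0,"rz": 0,"dx": 0.025,"dy": -0.0425,"dz": 0,"fingers": 0.03},
    {"rx": 0,"ry": 0,"rz": 0,"dx": 0.025,"dy": -0.0425,"dz": 0,"fingers": 0.03},
    {"rx": 0,"ry": 0,"rz": 0,"dx": 0.025,"dy": -0.0425,"dz": 0,"fingers": 0.03}
  ]
}}

```text
time_s: 6.4
position: [0.6313, -0.0642, 0.182]
tool_rot: [[-0.742, -0.671, 0.0], [-0.671, 0.742, -0.0], [-0.0, -0.0, -1.0]]
ft_force: [1.3, 0.3, -0.3]
grip_width: 0.0407
gripper_force: 40.6
```

Request:
{"fn": "arm_command", "kwargs": {
  "deltas": [
    {"rx": 0,"ry": 0,"rz": 0,"dx": 0.025,"dy": -0.0425,"dz": 0,"fingers": 0.03},
    {"rx": 0,"ry": 0,"rz": 0,"dx": 0.013,"dy": -0.022,"dz": 0,"fingers": 0.03},
    {"rx": 0,"ry": 0,"rz": 0.1375,"dx": 0,"dy": 0,"dz": 0,"fingers": 0.03},
    {"rx": 0,"ry": 0,"rz": 0.1375,"dx": 0,"dy": 0,"dz": 0,"fingers": 0.03},
    {"rx": 0,"ry": 0,"rz": 0.1375,"dx": 0,"dy": 0,"dz": 0,"fingers": 0.03},
    {"rx": 0,"ry": 0,"rz": 0.1375,"dx": 0,"dy": 0,"dz": 0,"fingers": 0.03},
    {"rx": 0,"ry": 0,"rz": 0.1375,"dx": 0,"dy": 0,"dz": 0,"fingers": 0.03},
    {"rx": 0,"ry": 0,"rz": 0.1375,"dx": 0,"dy": 0,"dz": 0,"fingers": 0.03},
    {"rx": 0,"ry": 0,"rz": 0.1375,"dx": 0,"dy": 0,"dz": 0,"fingers": 0.03},
    {"rx": 0,"ry": 0,"rz": 0.1375,"dx": 0,"dy": 0,"dz": 0,"fingers": 0.03},
    {"rx": 0,"ry": 0,"rz": 0,"dx": 0,"dy": 0,"dz": 0,"fingers": 0.03}
  ]
}}

```text
time_s: 7.5
position: [0.6462, -0.1354, 0.1818]
tool_rot: [[-0.934, 0.358, -0.0], [0.358, 0.934, -0.0], [0.0, -0.0, -1.0]]
ft_force: [-1.2, -0.2, -1.5]
grip_width: 0.0404
gripper_force: 40.6
```

```bash
python3 s.py w4 base_small crown_small; python3 -c "
import cv2
i=cv2.imread('pics/w4.png');cv2.imwrite('pics/w4c.png',cv2.resize(i[100:400,180:460],None,fx=2,fy=2))"
```

```text
7.5 [ 0.6462 -0.1354  0.1818] 159.0252623977977
base_small 0.68 [315.2 165.1] [ 0.6217 -0.1276]
crown_small 0.58 [317.3 263.6] [ 0.7081 -0.1591]
```

View pics/w4c.png

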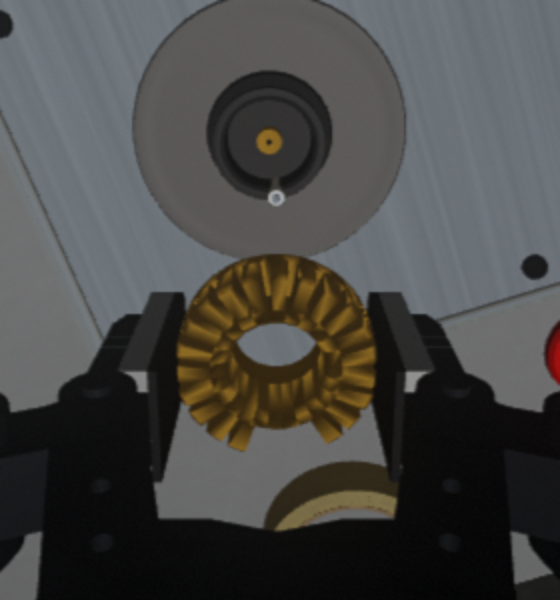

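The view shows the cup rim centred near crop (269,138), the pin tip at (276,197), and the held crown with hole (278,345) and notch centre about (286,446).

Run:
```python
from h import *
im=dict(np.load("pics/w4.npz"))
s=env.observe();R=s["tool_rot"];t=s["position"]
f=lambda u,v,z:at(im,(180+u/2,100+v/2),z)
for n,p,z in(("rimL",(207,135),.087),("rimR",(331,135),.087),("rimB",(269,199),.087),("jet",(269,141),.078),("pin",(276,197),.094)):
    P=f(*p,z);print(n,P,R.T@(P-t))
# crown top z ~ unknown: tool-frame z of ring top about t.z+.0175
zt=t[2]+.0172
for n,p in(("L",(178,365)),("R",(376,365)),("T",(278,254)),("hole",(278,345)),("nL",(240,450)),("nR",(332,442)),("holeL",(236,345)),("holeR",(319,345))):
    P=f(*p,zt);print(n,R.T@(P-t))
```

```text
rimL [ 0.61186392 -0.1473106   0.087     ] [ 0.0280317  -0.02331708  0.09459765]
rimR [ 0.62734856 -0.10697229  0.087     ] [0.02781571 0.01989064 0.09459747]
rimB [ 0.64120427 -0.1354949   0.087     ] [ 0.00476718 -0.00188745  0.09459807]
jet [ 0.62316099 -0.12859948  0.078     ] [ 0.02408322 -0.00181965  0.10359765]
pin [ 0.63959746 -0.13220618  0.094     ] [0.00743319 0.00062033 0.087598  ]
L [ 0.00108296 -0.0194646  -0.01719994]
R [ 0.00087498  0.02079756 -0.01720011]
T [ 0.02496159  0.0009619  -0.01720055]
hole [ 0.00547254  0.00088592 -0.01720012]
nL [-0.01900849 -0.00723992 -0.01719955]
nR [-0.01715818  0.01216805 -0.01719968]
holeL [ 0.00551613 -0.00757906 -0.01720009]
holeR [ 0.00542998  0.00914983 -0.01720016]
```

Request:
{"fn": "arm_command", "kwargs": {
  "deltas": [
    {"rx": 0,"ry": 0,"rz": 0,"dx": 0.023,"dy": -0.0025,"dz": 0.02,"fingers": 0.03},
    {"rx": 0,"ry": 0,"rz": -0.047,"dx": 0,"dy": 0,"dz": 0.03,"fingers": 0.03},
    {"rx": 0,"ry": 0,"rz": 0,"dx": 0,"dy": 0,"dz": 0.03,"fingers": 0.03},
    {"rx": 0,"ry": 0,"rz": 0,"dx": 0,"dy": 0,"dz": 0.006,"fingers": 0.03},
    {"rx": 0,"ry": 0,"rz": 0,"dx": 0,"dy": 0,"dz": 0,"fingers": 0.03}
  ]
}}

```text
time_s: 8.15
position: [0.6239, -0.1296, 0.0951]
tool_rot: [[-0.95, 0.311, -0.001], [0.311, 0.95, 0.001], [0.001, 0.0, -1.0]]
ft_force: [0.4, -0.4, -0.4]
grip_width: 0.0402
gripper_force: 40.6
```

Request:
{"fn": "arm_command", "kwargs": {
  "deltas": [
    {"rx": 0,"ry": 0,"rz": 0,"dx": 0,"dy": 0,"dz": 0.003,"fingers": 0.03},
    {"rx": 0,"ry": 0,"rz": 0,"dx": 0,"dy": 0,"dz": 0.003,"fingers": 0.03},
    {"rx": 0,"ry": 0,"rz": 0,"dx": 0,"dy": 0,"dz": 0.002,"fingers": 0.03}
  ]
}}

```text
time_s: 8.45
position: [0.6242, -0.1297, 0.0881]
tool_rot: [[-0.95, 0.312, 0.001], [0.312, 0.95, -0.001], [-0.001, -0.0, -1.0]]
ft_force: [-0.5, 0.9, -0.1]
grip_width: 0.0404
gripper_force: 40.9
```

Request:
{"fn": "arm_command", "kwargs": {
  "deltas": [
    {"rx": 0,"ry": 0,"rz": 0,"dx": 0,"dy": 0,"dz": 0.002,"fingers": 0.03},
    {"rx": 0,"ry": 0,"rz": 0,"dx": 0,"dy": 0,"dz": 0.002,"fingers": 0.03},
    {"rx": 0,"ry": 0,"rz": 0,"dx": 0,"dy": 0,"dz": 0.001,"fingers": 0.03}
  ]
}}

```text
time_s: 8.75
position: [0.6239, -0.1295, 0.0822]
tool_rot: [[-0.95, 0.312, -0.0], [0.312, 0.95, 0.0], [0.0, 0.0, -1.0]]
ft_force: [-0.8, -0.3, -0.0]
grip_width: 0.0407
gripper_force: 40.9
```

Request:
{"fn": "arm_command", "kwargs": {
  "deltas": [
    {"rx": 0,"ry": 0,"rz": 0,"dx": 0,"dy": 0,"dz": 0.001,"fingers": 0.03},
    {"rx": 0,"ry": 0,"rz": 0,"dx": 0,"dy": 0,"dz": 0.001,"fingers": 0.03}
  ]
}}

```text
time_s: 8.95
position: [0.624, -0.1296, 0.0817]
tool_rot: [[-0.95, 0.312, 0.0], [0.312, 0.95, -0.0], [-0.001, -0.0, -1.0]]
ft_force: [-7.7, 3.0, 15.7]
grip_width: 0.0406
gripper_force: 42.3
```

Request:
{"fn": "arm_command", "kwargs": {
  "deltas": [
    {"rx": 0,"ry": 0,"rz": 0,"dx": 0,"dy": 0,"dz": -0.001,"fingers": 0.045},
    {"rx": 0,"ry": 0,"rz": 0,"dx": 0,"dy": 0,"dz": 0,"fingers": 0.06},
    {"rx": 0,"ry": 0,"rz": 0,"dx": 0,"dy": 0,"dz": 0,"fingers": 0.06},
    {"rx": 0,"ry": 0,"rz": 0,"dx": 0,"dy": 0,"dz": -0.02,"fingers": 0.07},
    {"rx": 0,"ry": 0,"rz": 0,"dx": 0,"dy": 0,"dz": -0.04,"fingers": 0.07},
    {"rx": 0,"ry": 0,"rz": 0,"dx": 0,"dy": 0,"dz": -0.04,"fingers": 0.07},
    {"rx": 0,"ry": 0,"rz": 0,"dx": 0,"dy": 0,"dz": 0,"fingers": 0.07}
  ]
}}

```text
time_s: 9.65
position: [0.626, -0.1303, 0.1872]
tool_rot: [[-0.95, 0.312, 0.01], [0.312, 0.95, -0.004], [-0.011, -0.001, -1.0]]
ft_force: [-0.3, 0.0, 0.2]
grip_width: 0.07
gripper_force: 0.0
```

```bash
python3 s.py w5 base_small crown_small; python3 -c "
import cv2
i=cv2.imread('pics/w5.png');cv2.imwrite('pics/w5c.png',cv2.resize(i[130:310,230:410],None,fx=3,fy=3))"
```

```text
9.65 [ 0.626  -0.1303  0.1872] 161.79863974474475
base_small 0.56 [317.9 191.5] [ 0.6241 -0.1291]
crown_small 0.59 [317.  195.4] [ 0.6322 -0.1325]
```

View pics/w5c.png

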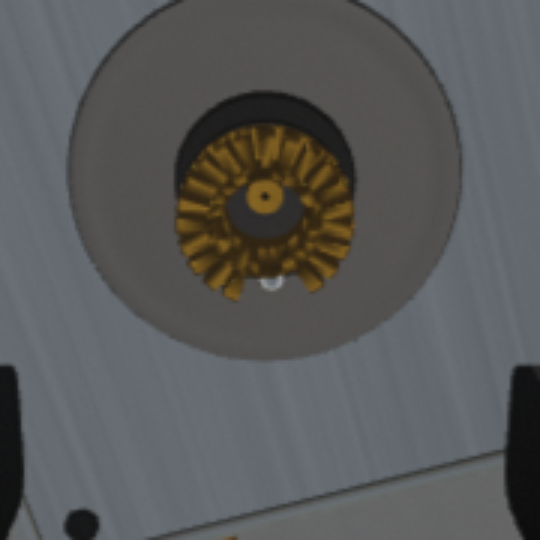

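The small crown is seated flat with the pin inside its notch at crop (271,282). I'm going back for the small cap.

Request:
{"fn": "arm_command", "kwargs": {
  "deltas": [
    {"rx": 0,"ry": 0,"rz": 0,"dx": 0.0224,"dy": 0.0428,"dz": 0,"fingers": 0.08},
    {"rx": 0,"ry": 0,"rz": 0,"dx": 0.0224,"dy": 0.0428,"dz": 0,"fingers": 0.08},
    {"rx": 0,"ry": 0,"rz": 0,"dx": 0.0224,"dy": 0.0428,"dz": 0,"fingers": 0.08},
    {"rx": 0,"ry": 0,"rz": 0,"dx": 0.0224,"dy": 0.0428,"dz": 0,"fingers": 0.08},
    {"rx": 0,"ry": 0,"rz": 0,"dx": 0.0224,"dy": 0.0428,"dz": 0,"fingers": 0.08},
    {"rx": 0,"ry": 0,"rz": 0,"dx": 0.0224,"dy": 0.0428,"dz": 0,"fingers": 0.08},
    {"rx": 0,"ry": 0,"rz": 0,"dx": 0.0224,"dy": 0.0428,"dz": 0,"fingers": 0.08},
    {"rx": 0,"ry": 0,"rz": 0,"dx": 0.0224,"dy": 0.0428,"dz": 0,"fingers": 0.08},
    {"rx": 0,"ry": 0,"rz": 0,"dx": 0.0224,"dy": 0.0428,"dz": 0,"fingers": 0.08},
    {"rx": 0,"ry": 0,"rz": 0,"dx": 0.0224,"dy": 0.0428,"dz": 0.02,"fingers": 0.08},
    {"rx": 0,"ry": 0,"rz": 0,"dx": 0,"dy": 0,"dz": 0.03,"fingers": 0.08},
    {"rx": 0,"ry": 0,"rz": 0,"dx": 0,"dy": 0,"dz": 0,"fingers": 0.08}
  ]
}}

```text
time_s: 11.0
position: [0.5425, 0.345, 0.1267]
tool_rot: [[-0.951, 0.311, -0.01], [0.311, 0.951, -0.004], [0.008, -0.007, -1.0]]
ft_force: [-0.7, 0.2, 0.4]
grip_width: 0.0799
gripper_force: 0.0
```

```bash
python3 s.py w6 cap_small crown_medium; python3 -c "
import cv2
i=cv2.imread('pics/w6.png');cv2.imwrite('pics/w6c.png',cv2.resize(i[120:320,190:450],None,fx=3,fy=3))"
```

```text
11.0 [0.5425 0.345  0.1267] 161.9051890060345
cap_small 0.63 [320.1 213.8] [0.548  0.3449]
```

View pics/w6c.png

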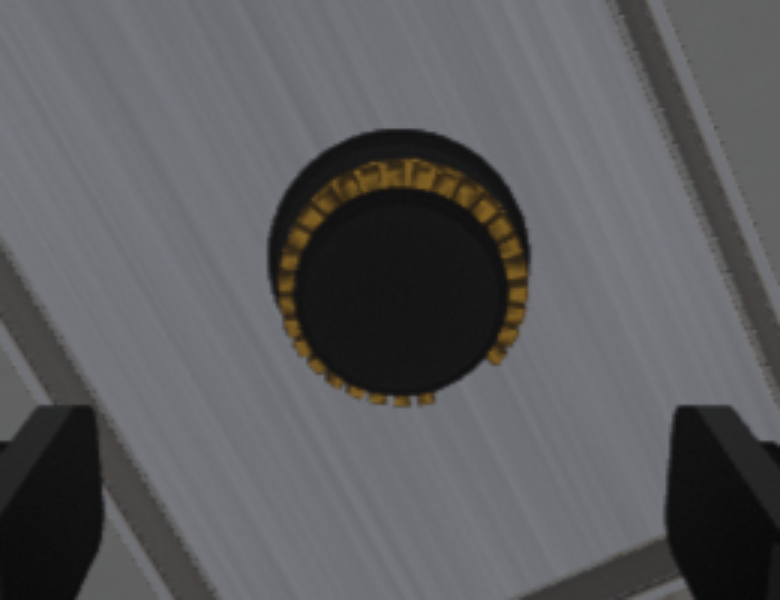

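The small cap is centred near crop (401,293) on the medium crown. The crown's notch lies between its edges at (430,400) and (496,360).

Run:
```python
from h import *
im=dict(np.load("pics/w6.npz"))
s=env.observe();R=s["tool_rot"];t=s["position"]
f=lambda u,v,z:at(im,(190+u/3,120+v/3),z)
for n,p,z in(("capL",(295,290),.045),("capR",(508,290),.045),("capB",(401,395),.045),("crB",(401,403),.036),("L",(278,290),.036),("R",(526,290),.036),("crT",(402,158),.024)):
    P=f(*p,z);print(n,P,R.T@(P-t))
c=(f(278,290,.036)+f(526,290,.036))/2; c=np.r_[f(401,403,.036)[:2]-.030*-R[:2,0],0]
print("c",c,R.T@(c-t))
for p in((434,402),(492,363),(466,386)):
    d=f(*p,.036)-c;print(np.degrees(np.arctan2(d[1],d[0])),np.linalg.norm(d[:2]))
```

```text
capL [0.5393182  0.32480167 0.045     ] [ 0.00018901 -0.0204325   0.08777301]
capR [0.5543458  0.37107497 0.045     ] [0.00043011 0.02821921 0.08777184]
capB [0.5714916  0.33989621 0.045     ] [-0.0256281   0.00398983  0.0877773 ]
crB [0.57731294 0.33811815 0.036     ] [-0.03171169  0.00412716  0.09677844]
L [0.54058503 0.31922293 0.036     ] [-0.00276165 -0.02533237  0.09677368]
R [0.55878176 0.3752547  0.036     ] [-0.0024697   0.03357938  0.09677226]
crT [0.52161704 0.35643276 0.024     ] [0.02692036 0.00405274 0.10876741]
c [0.54882616 0.34752576 0.        ] [-0.00170492  0.00412799  0.1327728 ]
-3.0486559100679247 0.030768159241010007
30.309400487953198 0.0292850340225681
13.612610879723938 0.029934229241881223
```

Request:
{"fn": "arm_command", "kwargs": {
  "deltas": [
    {"rx": 0,"ry": 0,"rz": 0,"dx": -0.001,"dy": 0.004,"dz": 0.03,"fingers": 0.065},
    {"rx": 0,"ry": 0,"rz": 0,"dx": 0,"dy": 0,"dz": 0.035,"fingers": 0.06},
    {"rx": 0,"ry": 0,"rz": 0,"dx": 0,"dy": 0,"dz": 0.02,"fingers": 0.06},
    {"rx": 0,"ry": 0,"rz": 0,"dx": 0,"dy": 0,"dz": 0.0075,"fingers": 0.06},
    {"rx": 0,"ry": 0,"rz": 0,"dx": 0,"dy": 0,"dz": 0,"fingers": 0.06}
  ]
}}

```text
time_s: 11.65
position: [0.5481, 0.3478, 0.0403]
tool_rot: [[-0.95, 0.314, 0.0], [0.314, 0.95, 0.0], [-0.0, 0.0, -1.0]]
ft_force: [-0.6, -1.0, -0.9]
grip_width: 0.0599
gripper_force: 0.0
```

Request:
{"fn": "arm_command", "kwargs": {
  "deltas": [
    {"rx": 0,"ry": 0,"rz": 0,"dx": 0,"dy": 0,"dz": 0,"fingers": 0.052},
    {"rx": 0,"ry": 0,"rz": 0,"dx": 0,"dy": 0,"dz": 0,"fingers": 0.045},
    {"rx": 0,"ry": 0,"rz": 0,"dx": 0,"dy": 0,"dz": 0,"fingers": 0.04},
    {"rx": 0,"ry": 0,"rz": 0,"dx": 0,"dy": 0,"dz": 0,"fingers": 0.04}
  ]
}}

```text
time_s: 12.05
position: [0.5494, 0.3497, 0.0432]
tool_rot: [[-0.95, 0.312, 0.007], [0.312, 0.95, 0.004], [-0.005, 0.006, -1.0]]
ft_force: [0.3, 2.5, 8.2]
grip_width: 0.0401
gripper_force: 5.0
```

Request:
{"fn": "arm_command", "kwargs": {
  "deltas": [
    {"rx": 0,"ry": 0,"rz": 0,"dx": 0,"dy": 0,"dz": 0,"fingers": 0.061},
    {"rx": 0,"ry": 0,"rz": 0,"dx": 0,"dy": 0,"dz": 0,"fingers": 0.061},
    {"rx": 0,"ry": 0,"rz": 0,"dx": 0,"dy": 0,"dz": 0,"fingers": 0.061}
  ]
}}

```text
time_s: 12.35
position: [0.5475, 0.3483, 0.04]
tool_rot: [[-0.95, 0.313, 0.0], [0.313, 0.95, -0.0], [-0.0, -0.0, -1.0]]
ft_force: [0.0, -0.0, 0.1]
grip_width: 0.0608
gripper_force: 0.0
```

Request:
{"fn": "arm_command", "kwargs": {
  "deltas": [
    {"rx": 0,"ry": 0,"rz": 0,"dx": 0,"dy": 0,"dz": 0.003,"fingers": 0.06},
    {"rx": 0,"ry": 0,"rz": 0,"dx": 0,"dy": 0,"dz": 0.003,"fingers": 0.06},
    {"rx": 0,"ry": 0,"rz": 0,"dx": 0,"dy": 0,"dz": 0,"fingers": 0.056},
    {"rx": 0,"ry": 0,"rz": 0,"dx": 0,"dy": 0,"dz": 0,"fingers": 0.052},
    {"rx": 0,"ry": 0,"rz": 0,"dx": 0,"dy": 0,"dz": 0,"fingers": 0.04},
    {"rx": 0,"ry": 0,"rz": 0,"dx": 0,"dy": 0,"dz": 0,"fingers": 0.04},
    {"rx": 0,"ry": 0,"rz": 0,"dx": 0,"dy": 0,"dz": 0,"fingers": 0.04}
  ]
}}

```text
time_s: 13.05
position: [0.5477, 0.3484, 0.034]
tool_rot: [[-0.95, 0.312, 0.001], [0.312, 0.95, 0.0], [-0.0, 0.0, -1.0]]
ft_force: [0.7, 0.6, 2.4]
grip_width: 0.0479
gripper_force: 41.4
```

Request:
{"fn": "arm_command", "kwargs": {
  "deltas": [
    {"rx": 0,"ry": 0,"rz": 0,"dx": 0,"dy": 0,"dz": -0.008,"fingers": 0.04},
    {"rx": 0,"ry": 0,"rz": 0,"dx": 0,"dy": 0,"dz": -0.03,"fingers": 0.04},
    {"rx": 0,"ry": 0,"rz": 0,"dx": 0,"dy": 0,"dz": -0.04,"fingers": 0.04},
    {"rx": 0,"ry": 0,"rz": 0,"dx": 0,"dy": 0,"dz": -0.045,"fingers": 0.04},
    {"rx": 0,"ry": 0,"rz": 0,"dx": 0,"dy": 0,"dz": -0.03,"fingers": 0.04},
    {"rx": 0,"ry": 0,"rz": 0,"dx": 0,"dy": 0,"dz": 0,"fingers": 0.04}
  ]
}}

```text
time_s: 13.65
position: [0.5488, 0.349, 0.1922]
tool_rot: [[-0.95, 0.312, 0.008], [0.312, 0.95, 0.003], [-0.007, 0.006, -1.0]]
ft_force: [-0.5, -0.0, -0.8]
grip_width: 0.0478
gripper_force: 41.5
```

Run:
```python
from h import *
im=dict(np.load("pics/w5.npz"));f=lambda u,v,z:at(im,(230+u/3,130+v/3),z)[:2]
print("crown",(f(178,215,.099)+f(354,215,.099))/2,"jet",f(265,197,.078))
# bottom edges of ring at notch corners radius .0194 along notch
print("notch corners",(f(236,297,.099)+f(314,290,.099))/2,"pin",f(271,283,.094))
print("T lower edge",f(266,124,.087))
```

```text
crown [ 0.62258129 -0.12803587] jet [ 0.62396989 -0.1287039 ]
notch corners [ 0.64173896 -0.1320855 ] pin [ 0.64069551 -0.13269721]
T lower edge [ 0.60450961 -0.12207128]
```

Request:
{"fn": "arm_command", "kwargs": {
  "deltas": [
    {"rx": 0,"ry": 0,"rz": 0,"dx": -0.0221,"dy": -0.0429,"dz": 0,"fingers": 0.04},
    {"rx": 0,"ry": 0,"rz": 0,"dx": -0.0221,"dy": -0.0429,"dz": 0,"fingers": 0.04},
    {"rx": 0,"ry": 0,"rz": 0,"dx": -0.0221,"dy": -0.0429,"dz": 0,"fingers": 0.04},
    {"rx": 0,"ry": 0,"rz": 0,"dx": -0.0221,"dy": -0.0429,"dz": 0,"fingers": 0.04},
    {"rx": 0,"ry": 0,"rz": 0,"dx": -0.0221,"dy": -0.0429,"dz": 0,"fingers": 0.04},
    {"rx": 0,"ry": 0,"rz": 0,"dx": -0.0221,"dy": -0.0429,"dz": 0,"fingers": 0.04},
    {"rx": 0,"ry": 0,"rz": 0,"dx": -0.0221,"dy": -0.0429,"dz": 0,"fingers": 0.04},
    {"rx": 0,"ry": 0,"rz": 0,"dx": -0.0221,"dy": -0.0429,"dz": 0,"fingers": 0.04},
    {"rx": 0,"ry": 0,"rz": 0,"dx": -0.0221,"dy": -0.0429,"dz": 0,"fingers": 0.04},
    {"rx": 0,"ry": 0,"rz": 0,"dx": -0.0221,"dy": -0.0429,"dz": 0,"fingers": 0.04},
    {"rx": 0,"ry": 0,"rz": 0,"dx": 0,"dy": 0,"dz": 0.02,"fingers": 0.04},
    {"rx": 0,"ry": 0,"rz": 0,"dx": 0,"dy": 0,"dz": 0,"fingers": 0.04}
  ]
}}

```text
time_s: 14.85
position: [0.6219, -0.1289, 0.1634]
tool_rot: [[-0.949, 0.315, -0.006], [0.315, 0.949, 0.003], [0.007, 0.001, -1.0]]
ft_force: [-0.8, 1.0, -1.3]
grip_width: 0.0481
gripper_force: 41.6
```

Request:
{"fn": "arm_command", "kwargs": {
  "deltas": [
    {"rx": 0,"ry": 0,"rz": 0,"dx": 0,"dy": 0,"dz": 0.03,"fingers": 0.04},
    {"rx": 0,"ry": 0,"rz": 0,"dx": 0,"dy": 0,"dz": 0.022,"fingers": 0.04},
    {"rx": 0,"ry": 0,"rz": 0,"dx": 0,"dy": 0,"dz": 0.004,"fingers": 0.04},
    {"rx": 0,"ry": 0,"rz": 0,"dx": 0,"dy": 0,"dz": 0,"fingers": 0.04},
    {"rx": 0,"ry": 0,"rz": 0,"dx": 0,"dy": 0,"dz": 0,"fingers": 0.04}
  ]
}}

```text
time_s: 15.35
position: [0.624, -0.1279, 0.1122]
tool_rot: [[-0.95, 0.312, 0.002], [0.312, 0.95, -0.001], [-0.002, -0.0, -1.0]]
ft_force: [0.0, 0.3, -0.2]
grip_width: 0.0477
gripper_force: 41.6
```

Request:
{"fn": "arm_command", "kwargs": {
  "deltas": [
    {"rx": 0,"ry": 0,"rz": 0,"dx": 0,"dy": -0.0005,"dz": 0.007,"fingers": 0.04},
    {"rx": 0,"ry": 0,"rz": 0,"dx": 0,"dy": 0,"dz": 0.004,"fingers": 0.04},
    {"rx": 0,"ry": 0,"rz": 0,"dx": 0,"dy": 0,"dz": 0.002,"fingers": 0.04},
    {"rx": 0,"ry": 0,"rz": 0,"dx": 0,"dy": 0,"dz": 0.001,"fingers": 0.04},
    {"rx": 0,"ry": 0,"rz": 0,"dx": 0,"dy": 0,"dz": 0,"fingers": 0.04}
  ]
}}

```text
time_s: 15.85
position: [0.6232, -0.1287, 0.097]
tool_rot: [[-0.95, 0.312, 0.0], [0.312, 0.95, -0.0], [-0.0, -0.0, -1.0]]
ft_force: [-1.4, -0.4, 1.7]
grip_width: 0.0478
gripper_force: 41.8
```

Request:
{"fn": "arm_command", "kwargs": {
  "deltas": [
    {"rx": 0,"ry": 0,"rz": 0,"dx": 0,"dy": 0,"dz": 0.001,"fingers": 0.04},
    {"rx": 0,"ry": 0,"rz": 0,"dx": 0,"dy": 0,"dz": 0.0005,"fingers": 0.04}
  ]
}}

```text
time_s: 16.05
position: [0.6233, -0.1287, 0.0969]
tool_rot: [[-0.95, 0.312, 0.001], [0.312, 0.95, -0.001], [-0.001, -0.0, -1.0]]
ft_force: [-5.5, 2.0, 13.8]
grip_width: 0.0477
gripper_force: 42.7
```

Request:
{"fn": "arm_command", "kwargs": {
  "deltas": [
    {"rx": 0,"ry": 0,"rz": 0,"dx": 0,"dy": 0,"dz": -0.001,"fingers": 0.054},
    {"rx": 0,"ry": 0,"rz": 0,"dx": 0,"dy": 0,"dz": 0,"fingers": 0.066},
    {"rx": 0,"ry": 0,"rz": 0,"dx": 0,"dy": 0,"dz": 0,"fingers": 0.066},
    {"rx": 0,"ry": 0,"rz": 0,"dx": 0,"dy": 0,"dz": -0.02,"fingers": 0.07},
    {"rx": 0,"ry": 0,"rz": 0,"dx": 0,"dy": 0,"dz": -0.04,"fingers": 0.08},
    {"rx": 0,"ry": 0,"rz": 0,"dx": 0,"dy": 0,"dz": -0.04,"fingers": 0.08},
    {"rx": 0,"ry": 0,"rz": 0,"dx": 0,"dy": 0,"dz": 0,"fingers": 0.08}
  ]
}}

```text
time_s: 16.75
position: [0.6251, -0.1294, 0.202]
tool_rot: [[-0.95, 0.312, 0.01], [0.312, 0.95, -0.004], [-0.01, -0.001, -1.0]]
ft_force: [0.4, 1.3, -0.1]
grip_width: 0.0799
gripper_force: 0.0
```

```bash
python3 s.py w7 cap_small
```

```text
16.75 [ 0.6251 -0.1294  0.202 ] 161.80122116936354
cap_small 0.97 [457.6 284.5] [ 0.7725 -0.0277]
cap_small 0.65 [317.4 198. ] [ 0.6411 -0.1345]
```

Request:
{"fn": "arm_command", "kwargs": {
  "deltas": [
    {"rx": 0,"ry": 0,"rz": 0,"dx": 0.022,"dy": 0.0429,"dz": 0,"fingers": 0.08},
    {"rx": 0,"ry": 0,"rz": 0,"dx": 0.022,"dy": 0.0429,"dz": 0,"fingers": 0.08},
    {"rx": 0,"ry": 0,"rz": 0,"dx": 0.022,"dy": 0.0429,"dz": 0,"fingers": 0.08},
    {"rx": 0,"ry": 0,"rz": 0,"dx": 0.022,"dy": 0.0429,"dz": 0,"fingers": 0.08},
    {"rx": 0,"ry": 0,"rz": 0,"dx": 0.022,"dy": 0.0429,"dz": 0,"fingers": 0.08},
    {"rx": 0,"ry": 0,"rz": 0,"dx": 0.022,"dy": 0.0429,"dz": 0,"fingers": 0.08},
    {"rx": 0,"ry": 0,"rz": 0,"dx": 0.022,"dy": 0.0429,"dz": 0,"fingers": 0.08},
    {"rx": 0,"ry": 0,"rz": 0,"dx": 0.022,"dy": 0.0429,"dz": 0,"fingers": 0.08},
    {"rx": 0,"ry": 0,"rz": 0,"dx": 0.022,"dy": 0.0429,"dz": 0,"fingers": 0.08},
    {"rx": 0,"ry": 0,"rz": 0,"dx": 0.022,"dy": 0.0429,"dz": 0,"fingers": 0.08},
    {"rx": 0,"ry": 0,"rz": 0,"dx": 0,"dy": 0,"dz": 0.02,"fingers": 0.08}
  ]
}}

```text
time_s: 17.95
position: [0.5468, 0.353, 0.1761]
tool_rot: [[-0.952, 0.307, 0.002], [0.307, 0.952, 0.002], [-0.001, 0.002, -1.0]]
ft_force: [0.5, -1.2, -0.7]
grip_width: 0.0796
gripper_force: 0.0
```

Request:
{"fn": "arm_command", "kwargs": {
  "deltas": [
    {"rx": 0,"ry": 0,"rz": -0.14,"dx": 0,"dy": 0,"dz": 0,"fingers": 0.08},
    {"rx": 0,"ry": 0,"rz": -0.14,"dx": 0,"dy": 0,"dz": 0,"fingers": 0.08},
    {"rx": 0,"ry": 0,"rz": -0.14,"dx": 0,"dy": 0,"dz": 0,"fingers": 0.08},
    {"rx": 0,"ry": 0,"rz": -0.14,"dx": 0,"dy": 0,"dz": 0.02,"fingers": 0.08},
    {"rx": 0,"ry": 0,"rz": 0,"dx": 0,"dy": 0,"dz": 0.02,"fingers": 0.08},
    {"rx": 0,"ry": 0,"rz": 0,"dx": 0,"dy": 0,"dz": 0,"fingers": 0.08},
    {"rx": 0,"ry": 0,"rz": 0,"dx": 0,"dy": 0,"dz": 0,"fingers": 0.08}
  ]
}}

```text
time_s: 18.65
position: [0.5481, 0.3474, 0.1355]
tool_rot: [[-0.971, -0.239, -0.002], [-0.239, 0.971, -0.001], [0.002, -0.0, -1.0]]
ft_force: [0.2, -0.6, 0.2]
grip_width: 0.08
gripper_force: 0.0
```

```bash
python3 s.py w8 crown_medium; python3 -c "
import cv2,numpy as np
f=lambda n,s:cv2.resize(cv2.imread(f'pics/{n}.png')[s],(396,396),interpolation=cv2.INTER_CUBIC)
cv2.imwrite('pics/w78.png',np.hstack([f('w7',np.s_[140:270,250:380]),f('w8',np.s_[160:290,255:385])]))"
```

```text
18.65 [0.5481 0.3474 0.1355] -166.15074357139625
```

View pics/w78.png

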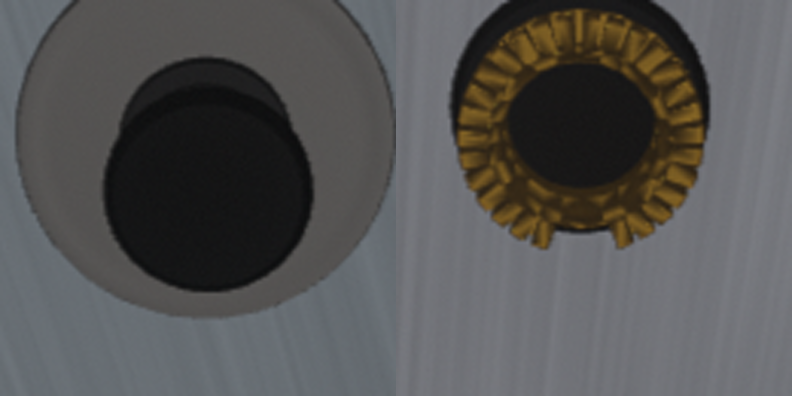

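Left: the small cap sits flat on its burner. Right: the medium crown is centred at column 581 with its notch straight down at (582,243), so it is aligned with the tool.

Run:
```python
from h import *
im=dict(np.load("pics/w8.npz"))
s=env.observe();R=s["tool_rot"];t=s["position"];k=130/396
f=lambda u,v,z:R.T@(at(im,(255+(u-396)*k,160+v*k),z)-t)
for n,p,z in(("L",(459,130),.036),("R",(704,130),.036),("nL",(542,248),.036),("nR",(622,248),.036),("T",(581,10),.024),("holeB",(581,188),.036),("capL",(451,110),.016),("capR",(710,110),.016)):
    print(n,f(*p,z))
```

```text
L [ 0.00133981 -0.02971501  0.10082463]
R [0.00129803 0.0291095  0.10083035]
nL [-0.02912945 -0.01016322  0.10085253]
nR [-0.02914451  0.00967873  0.10085446]
T [ 0.02835064 -0.0004285   0.11280441]
holeB [-0.01340372 -0.00045621  0.10084004]
capL [ 0.00098118 -0.034135    0.12082452]
capR [0.00093417 0.03281952 0.12083103]
```

Request:
{"fn": "arm_command", "kwargs": {
  "deltas": [
    {"rx": 0,"ry": 0,"rz": 0,"dx": -0.0005,"dy": -0.0003,"dz": 0.035,"fingers": 0.075},
    {"rx": 0,"ry": 0,"rz": 0,"dx": 0,"dy": 0,"dz": 0.04,"fingers": 0.073},
    {"rx": 0,"ry": 0,"rz": 0,"dx": 0,"dy": 0,"dz": 0.025,"fingers": 0.073},
    {"rx": 0,"ry": 0,"rz": 0,"dx": 0,"dy": 0,"dz": 0.012,"fingers": 0.073},
    {"rx": 0,"ry": 0,"rz": 0,"dx": 0,"dy": 0,"dz": 0.004,"fingers": 0.07},
    {"rx": 0,"ry": 0,"rz": 0,"dx": 0,"dy": 0,"dz": 0,"fingers": 0.07},
    {"rx": 0,"ry": 0,"rz": 0,"dx": 0,"dy": 0,"dz": 0,"fingers": 0.07}
  ]
}}

```text
time_s: 19.45
position: [0.5497, 0.3478, 0.0219]
tool_rot: [[-0.971, -0.24, 0.003], [-0.24, 0.971, 0.001], [-0.003, 0.0, -1.0]]
ft_force: [0.4, 0.8, 0.6]
grip_width: 0.0699
gripper_force: 0.0
```

Request:
{"fn": "arm_command", "kwargs": {
  "deltas": [
    {"rx": 0,"ry": 0,"rz": 0,"dx": 0.0005,"dy": 0,"dz": 0.005,"fingers": 0.068},
    {"rx": 0,"ry": 0,"rz": 0,"dx": 0,"dy": 0,"dz": 0,"fingers": 0.064},
    {"rx": 0,"ry": 0,"rz": 0,"dx": 0,"dy": 0,"dz": 0,"fingers": 0.05},
    {"rx": 0,"ry": 0,"rz": 0,"dx": 0,"dy": 0,"dz": 0,"fingers": 0.05},
    {"rx": 0,"ry": 0,"rz": 0,"dx": 0,"dy": 0,"dz": 0,"fingers": 0.05},
    {"rx": 0,"ry": 0,"rz": 0,"dx": 0,"dy": 0,"dz": 0,"fingers": 0.05}
  ]
}}

```text
time_s: 20.05
position: [0.5486, 0.3474, 0.0158]
tool_rot: [[-0.971, -0.24, 0.001], [-0.24, 0.971, 0.0], [-0.001, 0.0, -1.0]]
ft_force: [-1.2, -1.0, 5.7]
grip_width: 0.0586
gripper_force: 43.5
```

Request:
{"fn": "arm_command", "kwargs": {
  "deltas": [
    {"rx": 0,"ry": 0,"rz": 0,"dx": 0,"dy": 0,"dz": -0.008,"fingers": 0.05},
    {"rx": 0,"ry": 0,"rz": 0,"dx": 0,"dy": 0,"dz": -0.03,"fingers": 0.05},
    {"rx": 0,"ry": 0,"rz": 0,"dx": 0,"dy": 0,"dz": -0.045,"fingers": 0.05},
    {"rx": 0,"ry": 0,"rz": 0,"dx": 0,"dy": 0,"dz": -0.045,"fingers": 0.05},
    {"rx": 0,"ry": 0,"rz": 0,"dx": 0,"dy": 0,"dz": -0.045,"fingers": 0.05},
    {"rx": 0,"ry": 0,"rz": 0,"dx": 0.0216,"dy": -0.0378,"dz": 0,"fingers": 0.05},
    {"rx": 0,"ry": 0,"rz": 0,"dx": 0.0216,"dy": -0.0378,"dz": 0,"fingers": 0.05},
    {"rx": 0,"ry": 0,"rz": 0,"dx": 0.0216,"dy": -0.0378,"dz": 0,"fingers": 0.05},
    {"rx": 0,"ry": 0,"rz": 0,"dx": 0.0216,"dy": -0.0378,"dz": 0,"fingers": 0.05},
    {"rx": 0,"ry": 0,"rz": 0,"dx": 0.0216,"dy": -0.0378,"dz": 0,"fingers": 0.05},
    {"rx": 0,"ry": 0,"rz": 0,"dx": 0.0216,"dy": -0.0378,"dz": 0,"fingers": 0.05},
    {"rx": 0,"ry": 0,"rz": 0,"dx": 0.0216,"dy": -0.0378,"dz": 0,"fingers": 0.05}
  ]
}}

```text
time_s: 21.25
position: [0.464, 0.0528, 0.1884]
tool_rot: [[-0.971, -0.24, -0.0], [-0.24, 0.971, 0.0], [0.0, 0.0, -1.0]]
ft_force: [0.8, -0.4, -0.8]
grip_width: 0.0583
gripper_force: 43.5
```

Request:
{"fn": "arm_command", "kwargs": {
  "deltas": [
    {"rx": 0,"ry": 0,"rz": 0.125,"dx": 0,"dy": 0,"dz": 0,"fingers": 0.05},
    {"rx": 0,"ry": 0,"rz": 0.125,"dx": 0,"dy": 0,"dz": 0,"fingers": 0.05},
    {"rx": 0,"ry": 0,"rz": 0.125,"dx": 0,"dy": 0,"dz": 0,"fingers": 0.05},
    {"rx": 0,"ry": 0,"rz": 0.125,"dx": 0,"dy": 0,"dz": 0,"fingers": 0.05},
    {"rx": 0,"ry": 0,"rz": 0.125,"dx": 0,"dy": 0,"dz": 0,"fingers": 0.05},
    {"rx": 0,"ry": 0,"rz": 0.125,"dx": 0,"dy": 0,"dz": 0,"fingers": 0.05},
    {"rx": 0,"ry": 0,"rz": 0,"dx": 0,"dy": 0,"dz": 0,"fingers": 0.05},
    {"rx": 0,"ry": 0,"rz": 0,"dx": 0,"dy": 0,"dz": 0,"fingers": 0.05}
  ]
}}

```text
time_s: 22.05
position: [0.4649, 0.0542, 0.1883]
tool_rot: [[-0.875, 0.483, -0.0], [0.483, 0.875, 0.0], [0.0, -0.0, -1.0]]
ft_force: [0.0, 0.2, 0.1]
grip_width: 0.0584
gripper_force: 43.5
```

```bash
python3 s.py w9 base_medium crown_medium; python3 -c "
import cv2
i=cv2.imread('pics/w9.png');cv2.imwrite('pics/w9c.png',cv2.resize(i[100:400,180:460],None,fx=2,fy=2))"
```

```text
22.05 [0.4649 0.0542 0.1883] 151.09638428482552
base_medium 0.69 [320.2 159.9] [0.4408 0.07  ]
```

View pics/w9c.png

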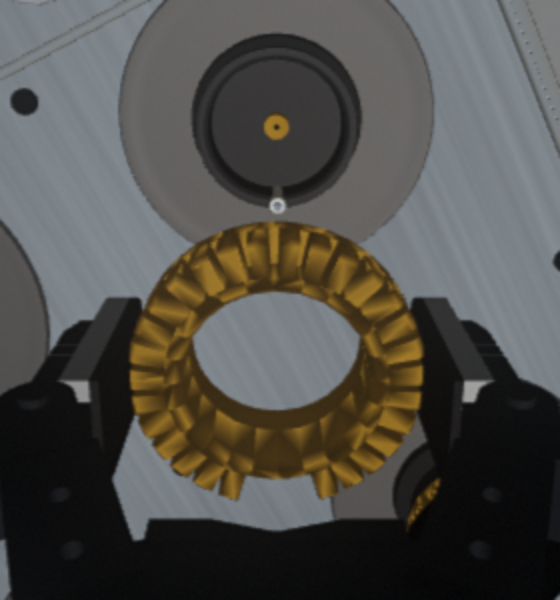

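Jet at crop (276,127), pin at (278,205) and notch at (278,492), so the rotation already matches. Now the shift.

Run:
```python
from h import *
im=dict(np.load("pics/w9.npz"))
s=env.observe();R=s["tool_rot"];t=s["position"]
f=lambda u,v,z:R.T@(at(im,(180+u/2,100+v/2),z)-t)
for n,p,z in(("rimL",(192,122),.087),("rimR",(361,122),.087),("rimB",(277,207),.087),("jet",(276,127),.078),("pin",(278,205),.094)): print(n,f(*p,z))
zt=t[2]+.0202
for n,p,z in(("L",(132,368),zt),("R",(423,368),zt),("nL",(231,500),zt),("nR",(329,497),zt),("T",(278,222),zt-.012)): print(n,f(*p,z))
```

```text
rimL [ 0.03149872 -0.0295209   0.10128231]
rimR [0.03155556 0.0306598  0.10127869]
rimB [-4.34847657e-06  7.97321382e-04  1.01278875e-01]
jet [0.02819994 0.00040483 0.11028034]
pin [0.0027856  0.00113254 0.094279  ]
L [ 0.00216756 -0.02828893 -0.02019819]
R [ 0.00221409  0.02945345 -0.02020166]
nL [-0.02887637 -0.00916522 -0.02020092]
nR [-0.02811268  0.01147593 -0.02020212]
T [ 0.02877     0.00067311 -0.00819857]
```

Request:
{"fn": "arm_command", "kwargs": {
  "deltas": [
    {"rx": 0,"ry": 0,"rz": 0,"dx": 0.029,"dy": -0.0002,"dz": 0.02,"fingers": 0.05},
    {"rx": 0,"ry": 0,"rz": 0,"dx": 0,"dy": 0,"dz": 0.035,"fingers": 0.05},
    {"rx": 0,"ry": 0,"rz": 0,"dx": 0,"dy": 0,"dz": 0.03,"fingers": 0.05},
    {"rx": 0,"ry": 0,"rz": 0,"dx": 0,"dy": 0,"dz": 0.01,"fingers": 0.05},
    {"rx": 0,"ry": 0,"rz": 0,"dx": 0,"dy": 0,"dz": 0,"fingers": 0.05},
    {"rx": 0,"ry": 0,"rz": 0,"dx": 0,"dy": 0,"dz": 0,"fingers": 0.05}
  ]
}}

```text
time_s: 22.8
position: [0.4404, 0.068, 0.0942]
tool_rot: [[-0.874, 0.486, 0.002], [0.486, 0.874, -0.0], [-0.001, 0.001, -1.0]]
ft_force: [0.3, 0.2, -0.3]
grip_width: 0.0583
gripper_force: 43.6
```

Request:
{"fn": "arm_command", "kwargs": {
  "deltas": [
    {"rx": 0,"ry": 0,"rz": 0,"dx": 0,"dy": 0,"dz": 0.004,"fingers": 0.05},
    {"rx": 0,"ry": 0,"rz": 0,"dx": 0,"dy": 0,"dz": 0.004,"fingers": 0.05},
    {"rx": 0,"ry": 0,"rz": 0,"dx": 0,"dy": 0,"dz": 0,"fingers": 0.05}
  ]
}}

```text
time_s: 23.1
position: [0.4395, 0.0681, 0.0852]
tool_rot: [[-0.874, 0.486, -0.0], [0.486, 0.874, -0.0], [0.0, -0.0, -1.0]]
ft_force: [-0.4, -1.0, -1.1]
grip_width: 0.0583
gripper_force: 43.6
```

Request:
{"fn": "arm_command", "kwargs": {
  "deltas": [
    {"rx": 0,"ry": 0,"rz": 0,"dx": 0,"dy": 0,"dz": 0.003,"fingers": 0.05},
    {"rx": 0,"ry": 0,"rz": 0,"dx": 0,"dy": 0,"dz": 0.002,"fingers": 0.05},
    {"rx": 0,"ry": 0,"rz": 0,"dx": 0,"dy": 0,"dz": 0.001,"fingers": 0.05},
    {"rx": 0,"ry": 0,"rz": 0,"dx": 0,"dy": 0,"dz": 0.0005,"fingers": 0.05}
  ]
}}

```text
time_s: 23.5
position: [0.4396, 0.0681, 0.0788]
tool_rot: [[-0.874, 0.486, -0.0], [0.486, 0.874, 0.0], [0.0, -0.0, -1.0]]
ft_force: [-2.6, -0.1, 5.6]
grip_width: 0.0582
gripper_force: 44.2
```

Request:
{"fn": "arm_command", "kwargs": {
  "deltas": [
    {"rx": 0,"ry": 0,"rz": 0,"dx": 0,"dy": 0,"dz": -0.0005,"fingers": 0.064},
    {"rx": 0,"ry": 0,"rz": 0,"dx": 0,"dy": 0,"dz": 0,"fingers": 0.074},
    {"rx": 0,"ry": 0,"rz": 0,"dx": 0,"dy": 0,"dz": 0,"fingers": 0.074},
    {"rx": 0,"ry": 0,"rz": 0,"dx": 0,"dy": 0,"dz": -0.02,"fingers": 0.08},
    {"rx": 0,"ry": 0,"rz": 0,"dx": 0,"dy": 0,"dz": -0.04,"fingers": 0.085},
    {"rx": 0,"ry": 0,"rz": 0,"dx": 0,"dy": 0,"dz": -0.04,"fingers": 0.085},
    {"rx": 0,"ry": 0,"rz": 0,"dx": 0,"dy": 0,"dz": 0,"fingers": 0.085},
    {"rx": 0,"ry": 0,"rz": 0,"dx": 0,"dy": 0,"dz": 0,"fingers": 0.085}
  ]
}}

```text
time_s: 24.3
position: [0.4396, 0.0681, 0.1795]
tool_rot: [[-0.874, 0.486, 0.001], [0.486, 0.874, -0.0], [-0.001, 0.001, -1.0]]
ft_force: [0.1, 0.4, -0.6]
grip_width: 0.0853
gripper_force: 0.0
```

```bash
python3 s.py w10
```

```text
24.3 [0.4396 0.0681 0.1795] 150.90737486833626
```

Request:
{"fn": "arm_command", "kwargs": {
  "deltas": [
    {"rx": 0,"ry": 0,"rz": 0,"dx": 0.0058,"dy": 0.0424,"dz": 0,"fingers": 0.085},
    {"rx": 0,"ry": 0,"rz": 0,"dx": 0.0058,"dy": 0.0424,"dz": 0,"fingers": 0.085},
    {"rx": 0,"ry": 0,"rz": 0,"dx": 0.0058,"dy": 0.0424,"dz": 0,"fingers": 0.085},
    {"rx": 0,"ry": 0,"rz": 0,"dx": 0.0058,"dy": 0.0424,"dz": 0,"fingers": 0.085},
    {"rx": 0,"ry": 0,"rz": 0,"dx": 0.0058,"dy": 0.0424,"dz": 0,"fingers": 0.085},
    {"rx": 0,"ry": 0,"rz": 0,"dx": 0.0058,"dy": 0.0424,"dz": 0,"fingers": 0.085},
    {"rx": 0,"ry": 0,"rz": 0,"dx": 0.0058,"dy": 0.0424,"dz": 0.02,"fingers": 0.085},
    {"rx": 0,"ry": 0,"rz": 0,"dx": 0,"dy": 0,"dz": 0.03,"fingers": 0.085},
    {"rx": 0,"ry": 0,"rz": 0,"dx": 0,"dy": 0,"dz": 0,"fingers": 0.085},
    {"rx": 0,"ry": 0,"rz": 0,"dx": 0,"dy": 0,"dz": 0,"fingers": 0.085}
  ]
}}

```text
time_s: 25.35
position: [0.5481, 0.3466, 0.1284]
tool_rot: [[-0.874, 0.487, -0.003], [0.487, 0.874, -0.001], [0.002, -0.002, -1.0]]
ft_force: [0.1, -0.5, 0.2]
grip_width: 0.0846
gripper_force: 0.0
```

```bash
python3 s.py w11 cap_medium; python3 -c "
import cv2,numpy as np
f=lambda n,s:cv2.resize(cv2.imread(f'pics/{n}.png')[s],(396,396),interpolation=cv2.INTER_CUBIC)
cv2.imwrite('pics/w1011.png',np.hstack([f('w10',np.s_[120:280,240:400]),f('w11',np.s_[140:300,240:400])]))"
```

```text
25.35 [0.5481 0.3466 0.1284] 150.8852384536397
cap_medium 0.66 [320.  195.9] [0.5494 0.3479]
```

View pics/w1011.png

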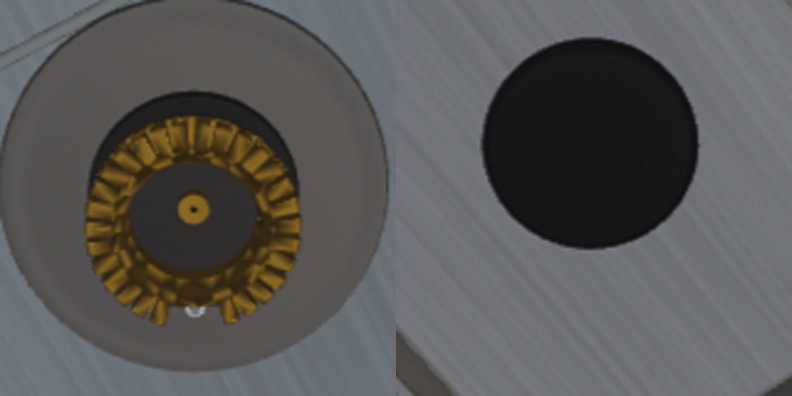

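The medium crown is seated with the pin in its notch at (195,310). The medium cap is on the tray, with its disc centred near (590,145) in the right panel.

Run:
```python
from h import *
s=env.observe();R=s["tool_rot"];t=s["position"];k=160/396
im=dict(np.load("pics/w11.npz"));f=lambda u,v,z:at(im,(240+(u-396)*k,140+v*k),z)
for n,p,z in(("L",(482,143),.014),("R",(698,143),.014),("B",(590,249),.014),("T",(590,38),.008)): P=f(*p,z);print(n,P,R.T@(P-t))
im=dict(np.load("pics/w10.npz"));f=lambda u,v,z:at(im,(240+u*k,120+v*k),z)
print("crown",(f(86,225,.099)+f(301,225,.099))/2,"jet",f(193,210,.078),"pin",f(195,311,.094),"ncorner",(f(160,324,.099)+f(232,324,.099))/2)
```

```text
L [0.53113666 0.31799471 0.014     ] [ 0.00168267 -0.03382487  0.11651226]
R [0.56395829 0.37694848 0.014     ] [0.00172892 0.03364954 0.11659278]
B [0.57862873 0.33017764 0.014     ] [-3.38627818e-02 -5.45356257e-05  1.16587951e-01]
T [0.51960874 0.36303486 0.008     ] [ 3.36927986e-02 -1.09025683e-04  1.22520666e-01]
crown [0.43941189 0.0689025  0.099     ] jet [0.44107759 0.06785472 0.078     ] pin [0.46377372 0.05585113 0.094     ] ncorner [0.46550064 0.05519393 0.099     ]
```

Request:
{"fn": "arm_command", "kwargs": {
  "deltas": [
    {"rx": 0,"ry": 0,"rz": 0,"dx": 0,"dy": 0,"dz": 0.035,"fingers": 0.085},
    {"rx": 0,"ry": 0,"rz": 0,"dx": 0,"dy": 0,"dz": 0.04,"fingers": 0.085},
    {"rx": 0,"ry": 0,"rz": 0,"dx": 0,"dy": 0,"dz": 0.03,"fingers": 0.085},
    {"rx": 0,"ry": 0,"rz": 0,"dx": 0,"dy": 0,"dz": 0.015,"fingers": 0.083},
    {"rx": 0,"ry": 0,"rz": 0,"dx": 0,"dy": 0,"dz": 0.003,"fingers": 0.082},
    {"rx": 0,"ry": 0,"rz": 0,"dx": 0,"dy": 0,"dz": 0,"fingers": 0.08},
    {"rx": 0,"ry": 0,"rz": 0,"dx": 0,"dy": 0,"dz": 0,"fingers": 0.08},
    {"rx": 0,"ry": 0,"rz": 0,"dx": 0,"dy": 0,"dz": 0,"fingers": 0.08}
  ]
}}

```text
time_s: 26.25
position: [0.5491, 0.3474, 0.0079]
tool_rot: [[-0.874, 0.486, 0.002], [0.486, 0.874, 0.001], [-0.002, 0.002, -1.0]]
ft_force: [1.2, 0.5, -0.2]
grip_width: 0.0802
gripper_force: 0.0
```

Request:
{"fn": "arm_command", "kwargs": {
  "deltas": [
    {"rx": 0,"ry": 0,"rz": 0,"dx": 0,"dy": 0,"dz": 0.003,"fingers": 0.08},
    {"rx": 0,"ry": 0,"rz": 0,"dx": 0,"dy": 0,"dz": 0.003,"fingers": 0.078},
    {"rx": 0,"ry": 0,"rz": 0,"dx": 0,"dy": 0,"dz": 0,"fingers": 0.074},
    {"rx": 0,"ry": 0,"rz": 0,"dx": 0,"dy": 0,"dz": 0,"fingers": 0.07},
    {"rx": 0,"ry": 0,"rz": 0,"dx": 0,"dy": 0,"dz": 0,"fingers": 0.058},
    {"rx": 0,"ry": 0,"rz": 0,"dx": 0,"dy": 0,"dz": 0,"fingers": 0.058},
    {"rx": 0,"ry": 0,"rz": 0,"dx": 0,"dy": 0,"dz": 0,"fingers": 0.058},
    {"rx": 0,"ry": 0,"rz": 0,"dx": 0,"dy": 0,"dz": 0,"fingers": 0.058}
  ]
}}

```text
time_s: 27.05
position: [0.5485, 0.3473, 0.0007]
tool_rot: [[-0.874, 0.486, 0.0], [0.486, 0.874, 0.0], [-0.0, 0.0, -1.0]]
ft_force: [-1.1, 0.0, 5.2]
grip_width: 0.066
gripper_force: 44.4
```

Request:
{"fn": "arm_command", "kwargs": {
  "deltas": [
    {"rx": 0,"ry": 0,"rz": 0,"dx": 0,"dy": 0,"dz": -0.01,"fingers": 0.058},
    {"rx": 0,"ry": 0,"rz": 0,"dx": 0,"dy": 0,"dz": -0.035,"fingers": 0.058},
    {"rx": 0,"ry": 0,"rz": 0,"dx": 0,"dy": 0,"dz": -0.045,"fingers": 0.058},
    {"rx": 0,"ry": 0,"rz": 0,"dx": 0,"dy": 0,"dz": -0.045,"fingers": 0.058},
    {"rx": 0,"ry": 0,"rz": 0,"dx": 0,"dy": 0,"dz": -0.035,"fingers": 0.058},
    {"rx": 0,"ry": 0,"rz": 0,"dx": -0.0058,"dy": -0.0423,"dz": 0,"fingers": 0.058},
    {"rx": 0,"ry": 0,"rz": 0,"dx": -0.0058,"dy": -0.0423,"dz": 0,"fingers": 0.058},
    {"rx": 0,"ry": 0,"rz": 0,"dx": -0.0058,"dy": -0.0423,"dz": 0,"fingers": 0.058},
    {"rx": 0,"ry": 0,"rz": 0,"dx": -0.0058,"dy": -0.0423,"dz": 0,"fingers": 0.058},
    {"rx": 0,"ry": 0,"rz": 0,"dx": -0.0058,"dy": -0.0423,"dz": 0,"fingers": 0.058},
    {"rx": 0,"ry": 0,"rz": 0,"dx": -0.0058,"dy": -0.0423,"dz": 0,"fingers": 0.058},
    {"rx": 0,"ry": 0,"rz": 0,"dx": -0.0058,"dy": -0.0423,"dz": 0,"fingers": 0.058}
  ]
}}

```text
time_s: 28.25
position: [0.4389, 0.0674, 0.1705]
tool_rot: [[-0.874, 0.486, 0.0], [0.486, 0.874, -0.0], [-0.0, 0.0, -1.0]]
ft_force: [2.0, -1.9, -0.6]
grip_width: 0.0662
gripper_force: 45.5
```

Request:
{"fn": "arm_command", "kwargs": {
  "deltas": [
    {"rx": 0,"ry": 0,"rz": 0,"dx": 0,"dy": 0,"dz": 0.025,"fingers": 0.058},
    {"rx": 0,"ry": 0,"rz": 0,"dx": 0,"dy": 0,"dz": 0.025,"fingers": 0.058},
    {"rx": 0,"ry": 0,"rz": 0,"dx": 0,"dy": 0,"dz": 0.01,"fingers": 0.058},
    {"rx": 0,"ry": 0,"rz": 0,"dx": 0,"dy": 0,"dz": 0,"fingers": 0.058},
    {"rx": 0,"ry": 0,"rz": 0,"dx": 0,"dy": 0,"dz": 0,"fingers": 0.058},
    {"rx": 0,"ry": 0,"rz": 0,"dx": 0,"dy": 0,"dz": 0,"fingers": 0.058}
  ]
}}

```text
time_s: 28.85
position: [0.4405, 0.0689, 0.1112]
tool_rot: [[-0.874, 0.486, 0.002], [0.486, 0.874, -0.0], [-0.002, 0.001, -1.0]]
ft_force: [-0.6, -0.9, -0.8]
grip_width: 0.0661
gripper_force: 45.5
```

Request:
{"fn": "arm_command", "kwargs": {
  "deltas": [
    {"rx": 0,"ry": 0,"rz": 0,"dx": 0,"dy": 0,"dz": 0.008,"fingers": 0.058},
    {"rx": 0,"ry": 0,"rz": 0,"dx": 0,"dy": 0,"dz": 0.005,"fingers": 0.058},
    {"rx": 0,"ry": 0,"rz": 0,"dx": 0,"dy": 0,"dz": 0.003,"fingers": 0.058},
    {"rx": 0,"ry": 0,"rz": 0,"dx": 0,"dy": 0,"dz": 0.001,"fingers": 0.058},
    {"rx": 0,"ry": 0,"rz": 0,"dx": 0,"dy": 0,"dz": 0,"fingers": 0.058}
  ]
}}

```text
time_s: 29.35
position: [0.4399, 0.0687, 0.0932]
tool_rot: [[-0.874, 0.486, -0.0], [0.486, 0.874, 0.0], [0.0, -0.0, -1.0]]
ft_force: [-0.2, -0.1, -0.7]
grip_width: 0.0663
gripper_force: 45.5
```

Request:
{"fn": "arm_command", "kwargs": {
  "deltas": [
    {"rx": 0,"ry": 0,"rz": 0,"dx": 0,"dy": 0,"dz": 0.001,"fingers": 0.058},
    {"rx": 0,"ry": 0,"rz": 0,"dx": 0,"dy": 0,"dz": 0.0005,"fingers": 0.058}
  ]
}}

```text
time_s: 29.55
position: [0.4401, 0.0686, 0.0927]
tool_rot: [[-0.874, 0.486, 0.001], [0.486, 0.874, -0.0], [-0.001, 0.0, -1.0]]
ft_force: [-4.6, 0.6, 15.9]
grip_width: 0.0662
gripper_force: 47.1
```

Seated at the expected height. Now I'll release, retreat and check.

Request:
{"fn": "arm_command", "kwargs": {
  "deltas": [
    {"rx": 0,"ry": 0,"rz": 0,"dx": 0,"dy": 0,"dz": -0.001,"fingers": 0.072},
    {"rx": 0,"ry": 0,"rz": 0,"dx": 0,"dy": 0,"dz": 0,"fingers": 0.083},
    {"rx": 0,"ry": 0,"rz": 0,"dx": 0,"dy": 0,"dz": 0,"fingers": 0.083},
    {"rx": 0,"ry": 0,"rz": 0,"dx": 0,"dy": 0,"dz": -0.02,"fingers": 0.085},
    {"rx": 0,"ry": 0,"rz": 0,"dx": 0,"dy": 0,"dz": -0.04,"fingers": 0.085},
    {"rx": 0,"ry": 0,"rz": 0,"dx": 0,"dy": 0,"dz": -0.045,"fingers": 0.085},
    {"rx": 0,"ry": 0,"rz": 0,"dx": 0.03,"dy": 0,"dz": -0.045,"fingers": 0.085},
    {"rx": 0,"ry": 0,"rz": 0,"dx": 0.03,"dy": 0,"dz": 0,"fingers": 0.085},
    {"rx": 0,"ry": 0,"rz": 0,"dx": 0,"dy": 0,"dz": 0,"fingers": 0.085},
    {"rx": 0,"ry": 0,"rz": 0,"dx": 0,"dy": 0,"dz": 0,"fingers": 0.085}
  ]
}}

```text
time_s: 30.55
position: [0.3894, 0.0968, 0.2393]
tool_rot: [[-0.874, 0.486, 0.0], [0.486, 0.874, -0.0], [-0.0, 0.0, -1.0]]
ft_force: [1.0, 0.5, -0.4]
grip_width: 0.0848
gripper_force: 0.0
```

Run:
```python
from h import *
a=env.get_image("wrist")["color"];b=env.get_image("top")["color"]
cv2.imwrite("pics/fin.png",np.hstack([cv2.resize(a[:,120:520],(396,396)),cv2.resize(b[100:310,190:460],(404,396))]))
```

```text
(no output)
```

View pics/fin.png

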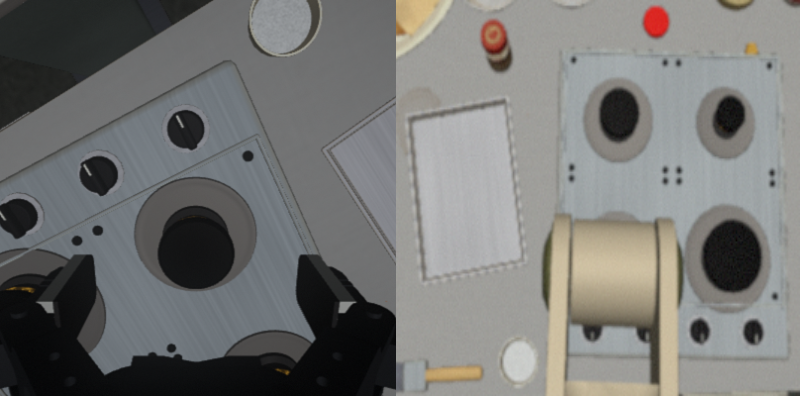

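Both caps look flat on their burners: the medium one at left (197,252), the small one at right (730,113). The tray is empty and the jar, ramekin and brush have not moved, so I'm handing in.

```bash
python3 -c "
from rig import env
print(env.close_job())"
```

```text
the job is handed in; nothing more can be done
None
```

Both burners are back together and the job is handed in: each crown is seated over its electrode and each cap sits flat on its crown. The brush, spice jar and ramekin are where they were, and it took about 31 s of the 120 s; the hand-in gave no verdict.

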